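Set the measuring pressure on a bearing ring with a coarse and a fine knob

TASK

Check the bearing ring that sits in the bench gauge: with the large lower knob run the measuring foot down until it has just met the ring and the needle stands at about the single short mark. Then leave that knob, and with the small upper knob bring the needle between the two long marks, never letting it reach the thick bar; let go and leave the ring where it is and the other stock alone.

Things in the scene. Friction and masses are not known exactly. Their poses are not given: they have to be found in the camera images.
- coarse_grip (a point): Point on the vertical knob axis, on the large lower (coarse) knob: a black fluted round knob 58 mm in diameter and 26 mm high on top of the grey gauge; the point is 10 mm below its flat top and 32 mm above the gauge's head (a 62 x 164 mm block). Its top is 182 mm above the table. The small knob stands 32 mm up from the middle of this top.
- fine_grip (a point): Point on the same vertical axis, on the small upper (fine) knob: a bare aluminium fluted round knob 24 mm in diameter that stands 32 mm above the top of the coarse knob; the point is 24 mm above the coarse knob's top and 8 mm below the small knob's own top, 206 mm above the table. Grip it without touching the coarse knob.
- coarse (a joint): Angle of the coarse knob (rad), 0 at the start, growing clockwise seen from above, range -0.5 to 3.2. Clockwise lowers the measuring foot 8 mm per rad. The foot starts 5 to 13 mm above the ring (different every time), so 0.6 to 1.7 rad are needed. Stays where it is left; it takes about 0.3 N m to turn.
- fine (a joint): Angle of the fine knob (rad), 0 at the start, growing clockwise seen from above, range -1.0 to 4.5. Clockwise closes the gap between anvil and foot 2 mm per rad (it raises the anvil with the ring, through the frame). Must not be turned before the coarse setting is done. Stays where it is left; it takes about 0.1 N m to turn.
- needle (a joint): Needle of the dial (rad), reading the force of the foot on the ring. 0 = at rest by its pin, foot free; grows clockwise seen from above once the foot presses: 0.35 rad per mm of further closing, which is about 3 N per mm (the anvil under the ring is sprung). So 1 rad of the coarse knob moves it 2.8 rad and 1 rad of the fine knob 0.7 rad, once in contact. Marks: single short mark at 0.40, two long marks at 0.95 and 1.30, thick bar (overload) with its edge at about 1.65.
- dial (a point): Pivot of the needle on the round white dial face (110 mm across, facing up), 138 mm above the table and 140 mm to the side of the knob axis (the gauge's own +y side). The black needle reaches 46 mm from the pivot; at rest it points 60 degrees counter-clockwise (from above) of the direction from knob axis to dial, and sweeps clockwise. Marks are black, 32 to 54 mm from the pivot.
- bearing_mid (a point): Centre of the steel bearing ring in the gauge: 47 mm outside, 20 mm bore, 14 mm high, loose on a round sprung steel anvil (top 40 mm above the table at the start), under the foot (a steel disc 34 mm across).
- filter: White can-shaped oil filter, 76 mm in diameter, 95 mm high, standing loose on the bench; origin at the centre of its underside. Leave alone.
- carton: Cardboard carton 100 x 75 x 60 mm high, loose; origin at the centre of its underside. Leave alone.
- spacer: Dark steel ring lying on the bench, 72 mm outside, 44 mm bore, 18 mm high, loose; origin at the centre of its underside. Leave alone.

How it is judged:
On the way, in this order (a step that is already met when the one before it is completed fails the run):
1. with the coarse knob, and the fine knob still within 0.12 rad of its start, the needle stands within 0.28 rad of the short mark (0.12 to 0.68) (value of joint needle between 0.12 and 0.68 rad and value of joint fine between -0.12 and 0.12 rad), for 0.2 s.
2. with the fine knob (turned at least 0.3 rad clockwise) the needle is brought between the two long marks (0.95 to 1.30) (value of joint needle between 0.95 and 1.3 rad and value of joint fine above 0.3 rad), for 0.2 s.
At the end, for the whole second after the job is handed in: The needle rests between the two long marks (0.95 to 1.30 rad) and is still, the fine knob stands at least 0.3 rad clockwise of its start, and the bearing ring is within 8 mm of where it was (all of step 2 and velocity of joint needle between -0.05 and 0.05 rad/s and distance of bearing_mid from where it was at the start of the episode below 0.008 m); the robot touches nothing.
It fails at once if the needle reaches the thick overload bar (1.65 rad, about 14 N on the ring) (value of joint needle above 1.65 rad).
It fails at once if the filter, carton or loose spacer ring is shifted by more than 30 mm (distance of any of filter, carton, spacer from where it was at the start of the episode above 0.03 m).
It also fails if it takes over 54 s, if anything falls off the work surface, if the arm or the gripper's body presses on something with over 40 N, if the wrist force passes 120 N, or if a joint passes its speed limit or range.

ROBOT

A 6-joint arm with a two-finger parallel gripper is mounted at the origin on the work surface. World frame = base frame: x ahead of the robot, y to its left, z up, the work surface at z = 0. Lengths are in m, angles in rad, forces in N, time in s.
With the tool pointing down it reaches from about 0.25 to 0.8 m from the base axis. Payload 8.5 kg.
Tool frame: the origin (TCP) lies at the very end of the fingers, on their centre line; the grasp point (between the pads) lies 19 mm behind it; z points along the fingers, y is the direction in which the jaws open and shut (so a half turn about z gives the same grasp; the last joint's range is limited). The gripper opens to 85 mm and grips with 20 to 120 N. Pads are 22 mm wide; open, the fingers measure 114 mm over their backs; the gripper's body (76 mm by 85 mm) begins 54 mm behind the grasp point. The pads swing forward as they close: fully open they stand 13 mm farther back than shut.
Start: joints at [1.128, 0.238, -0.013, 1.319, 0, 1.571], TCP at [0.225, 0.474, 0.231] pointing down, gripper open.
Joint ranges: [-2.66, 2.66], [-1.03, 1.9], [-1.14, 1.46], [-1.82, 2.27], [-1.45, 1.34], [-3.14, 3.14]. Speed limits (rad/s): [2.22, 2.22, 2.79, 3.14, 3.14, 3.14].

INTERFACE

Orientations are given as a 3x3 rotation matrix whose columns are the frame's x, y, z axes.
In Python, from rig import manip gives the robot as it stands.
- The arm moves only by the shell command python3 -m crank 'ROWS' [FORCE]. ROWS is a JSON object of lists of equal length, an entry for each row: "claw": the finger opening in mm, from 0 to 85.4; "translation": the shift along the tool's x, y, z in mm, a list of three; "delta_rot": the turn, a rotation vector about the tool's x, y, z in degrees, a list of three. In form: {"claw": [claw, ...], "translation": [[x, y, z], ...], "delta_rot": [[wx, wy, wz], ...]}. A call has 1 to 5 rows; each row shifts and turns the pose as measured when the row begins, along the tool's axes as they then stand; what a row does not reach is not made up. A row lasts 1/12 s, in which the tool goes at most 41.7 mm and 7.16 degrees, less where a joint would pass 70% of its speed; a pose out of reach is approached as far as the arm can. A call with a gripper value outside its range is refused whole. The fingers move at their own pace and stop on an object; FORCE is the grip in N (left out, the last holds). Time passes only in rows, so rows that do not move let the fingers close. It gives the time, the measured TCP pose, the force and the opening at its end, in the units of the state.
- manip.state(): the state, without advancing time (a new reading comes with each control period).
- manip.camera(name): name is "scene" or "top"; returns a dict with "img" (480x640x3 uint8, red, green, blue), "vertical_fov" (degrees; the focal length in pixels is half the picture's height over the tangent of half this angle, whatever the lens; pixels are square), "cx", "cy" (the principal point, pixels), "k1" (the pictures are not rectified: a ray, as slopes to the right and down, at radius r is drawn at 1 + k1 r^2 times it, then the intrinsics apply), "cam_to_world" (4x4, takes a point from camera to world coordinates). Camera axes: x right, y up, looking along -z (the intrinsics and any distortion apply to the point x, -y, -z); pixel columns grow to the right and rows downward; lengths in m; the calibration is good to about 2 mm. A picture is of the moment at which its call begins. There is no depth.
- manip.job_done(): hands the job in, once; it reports no verdict.
The state is a dict: "time": time; "qpos": joint angles; "joint_vel": joint speeds; "joint_efforts": joint torques, N m; "ee_pos": TCP position; "orientation": TCP orientation; "ft_force": force on the tool from outside, world axes, zero at the start; "torque": the same for the moment, N m; "finger_gap": finger opening in m.
Only numpy, scipy, OpenCV 4.12 (cv2) and the standard library are available. Lean on these libraries where they do the work, as an engineer would, in place of code of your own. Each camera call takes 0.05 s, during which the arm holds its last target.

## Working session

There is one attempt and no reset: what is moved stays moved. The work goes in short steps, Python scripts to look and compute and a shell command to move; the robot and the scene stay as the last step left them, time stands still between calls to the robot, and variables do not carry over. Pictures are saved under pics/ and viewed, and the job is handed in when it is done.

```bash
ls; mkdir -p pics
python3 - <<'E'
from rig import manip
import cv2
s=manip.state()
for k,v in s.items(): print(k,v)
for n in("scene","top"):
    c=manip.camera(n); cv2.imwrite(f"pics/{n}0.png",c["img"][:,:,::-1]); print({k:v for k,v in c.items() if k!="img"})
E
```

```text
pics
time 0.0
qpos [ 1.12801124e+00  2.38799259e-01 -1.42165523e-02  1.31919943e+00
 -7.09179002e-06  1.57079874e+00]
joint_vel [-0.00129966  0.00105513 -0.00053    -0.0009094   0.00052181  0.00043165]
joint_efforts [-8.89652420e-04 -5.38778079e+01  3.46443343e+01  1.82619441e-02
  1.19189454e-05  1.71894396e-05]
ee_pos [0.2247728  0.47401178 0.23068261]
orientation [[-9.03560846e-01  4.28459374e-01 -6.01538799e-04]
 [ 4.28459796e-01  9.03559933e-01 -1.28511967e-03]
 [-7.09521298e-06 -1.41891901e-03 -9.99998993e-01]]
ft_force [ 0.59390951  0.2687132  -0.64563358]
torque [-0.02000022 -0.03987935  0.04351791]
finger_gap 0.08531454820511342
{'vertical_fov': 45.35388719595762, 'cx': 321.64360300662514, 'cy': 239.69681274910573, 'k1': -0.1124710247853684, 'cam_to_world': array([[ 0.48849333, -0.55050413,  0.67699296,  1.39441085],
       [ 0.87235263,  0.29089294, -0.39291498, -0.51763069],
       [ 0.01936885,  0.78251294,  0.62233298,  1.02435949],
       [ 0.        ,  0.        ,  0.        ,  1.        ]])}
{'vertical_fov': 44.90618005555393, 'cx': 310.30057441175256, 'cy': 238.83929646841935, 'k1': -0.1232423635169688, 'cam_to_world': array([[ 0.00347157,  0.99178311, -0.12788361,  0.27411095],
       [-0.99997922,  0.00413769,  0.00494347,  0.03774976],
       [ 0.00543199,  0.1278638 ,  0.99177686,  1.66488762],
       [ 0.        ,  0.        ,  0.        ,  1.        ]])}
```

View pics/scene0.png

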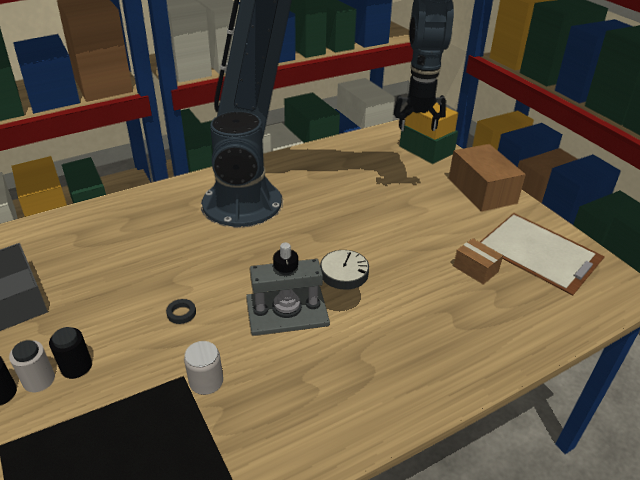

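View pics/top0.png

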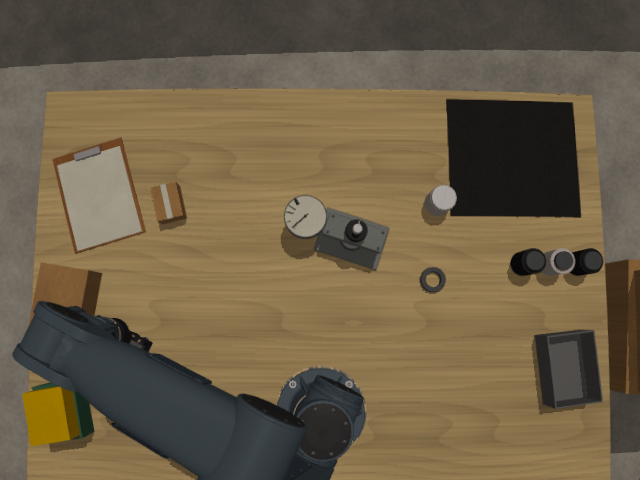

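Both views show the gauge: the fine knob is at about (286,248) in scene and (358,229) in top. The dial is at about (305,217) in top. Next I'll measure both.

```bash
cat > h.py <<'E'
import numpy as np, cv2
from rig import manip
def K(c):
    f=240/np.tan(np.radians(c["vertical_fov"])/2)
    return np.array([[f,0,c["cx"]],[0,f,c["cy"]],[0,0,1]]),np.array([c["k1"],0,0,0])
def ray(c,uv):
    k,d=K(c); p=cv2.undistortPoints(np.array([[uv]],float),k,d)[0,0]
    T=c["cam_to_world"]; r=T[:3,:3]@np.array([p[0],-p[1],-1]); return T[:3,3],r/np.linalg.norm(r)
def onz(c,uv,z):
    o,r=ray(c,uv); return o+r*(z-o[2])/r[2]
def proj(c,P):
    k,d=K(c);T=c["cam_to_world"]; q=T[:3,:3].T@(np.array(P,float)-T[:3,3]); q=q*[1,-1,-1]
    return cv2.projectPoints(q.reshape(1,3),np.zeros(3),np.zeros(3),k,d)[0].ravel()
def tri(c1,u1,c2,u2):
    o1,r1=ray(c1,u1);o2,r2=ray(c2,u2)
    s=np.linalg.lstsq(np.c_[r1,-r2],o2-o1,rcond=None)[0]; a=o1+s[0]*r1;b=o2+s[1]*r2
    return (a+b)/2,np.linalg.norm(a-b)
def crop(c,x0,y0,w,h,s,fn):
    cv2.imwrite(fn,cv2.resize(c["img"][y0:y0+h,x0:x0+w,::-1],None,fx=s,fy=s,interpolation=cv2.INTER_CUBIC))
E
python3 - <<'E'
from h import *
t=manip.camera("top");s=manip.camera("scene")
crop(t,275,185,120,90,6,"pics/t1.png");crop(s,240,235,135,100,5,"pics/s1.png")
for n,c,b in(("t",t,(275,185,120,90)),("s",s,(240,235,140,100))):
    x,y,w,h=b; g=cv2.cvtColor(c["img"][y:y+h,x:x+w],cv2.COLOR_RGB2HSV)
    m=((g[...,2]>150)&(g[...,1]<50)).astype(np.uint8)
    k,l,st,ce=cv2.connectedComponentsWithStats(m)
    for i in range(1,k):
        if st[i,4]>6: print(n,ce[i]+[x,y],st[i])
E
```

```text
t [306.38593156 216.17205323] [  10   12   40   39 1052]
t [357.2826087  227.82608696] [79 39  8  8 46]
s [284.89130435 245.13043478] [40  7 10  7 46]
s [343.05010225 265.27709611] [ 82  15  46  31 978]
```

View pics/t1.png

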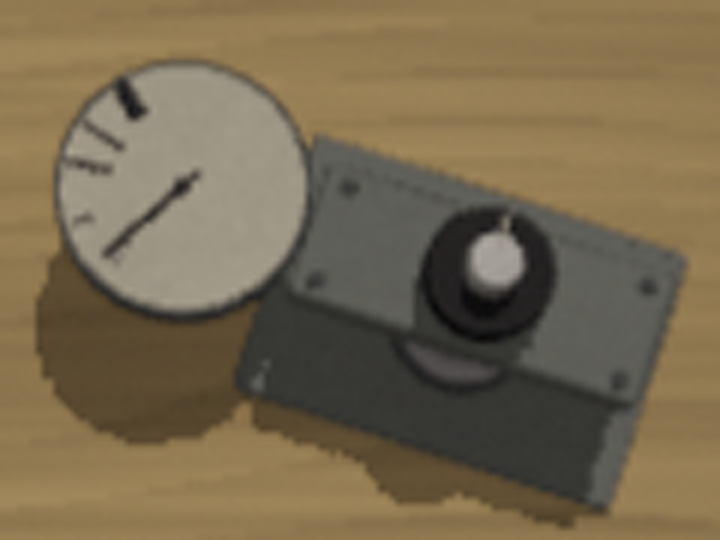

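View pics/s1.png

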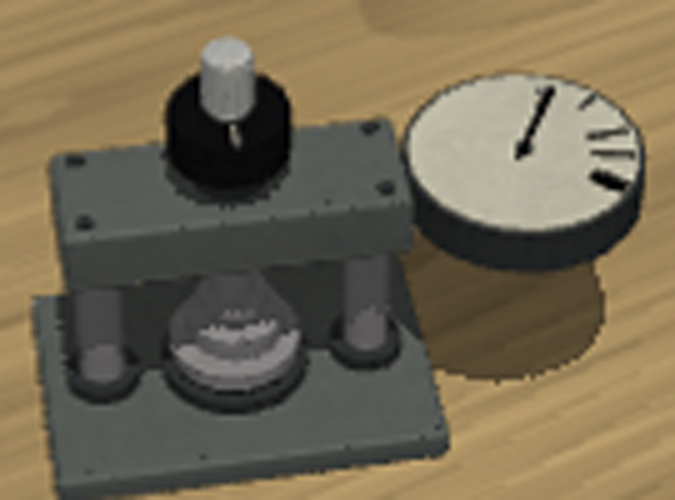

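Run:
```python
from h import *
t=manip.camera("top");s=manip.camera("scene")
uv=(357.3,227.8);us=(285.0,244.4)
print("top z.214",onz(t,uv,.214),"scene",onz(s,us,.214),"tri",tri(t,uv,s,us))
D=onz(t,(305.3,216.0),.138); Ds=onz(s,(240+521/5.,235+155/5.),.138); print("dial",D,Ds)
k=onz(t,uv,.214); k2=(k+onz(s,us,.214))/2
d=(D+Ds)/2-k2; print("dist",np.linalg.norm(d[:2]),"ang",np.degrees(np.arctan2(d[1],d[0])))
# black coarse knob circle centre in top
g=cv2.cvtColor(t["img"],cv2.COLOR_RGB2HSV)[215:250,335:380]
m=(g[...,2]<45).astype(np.uint8); cs,_=cv2.findContours(m,0,2); c=max(cs,key=cv2.contourArea)
(x,y),r=cv2.minEnclosingCircle(c); print(x+335,y+215,r, onz(t,(x+335,y+215),.175), proj(t,[*k2[:2],.182]),proj(s,[*k2[:2],.182]))
```

```text
top z.214 [ 0.4898332  -0.08822151  0.214     ] scene [ 0.48927211 -0.08689972  0.214     ] tri (array([ 0.48992375, -0.08773094,  0.21477435]), np.float64(0.000941247150042477))
dial [0.53230507 0.04367799 0.138     ] [0.54153985 0.04035125 0.138     ]
dist 0.1379624601509187 ang 69.9187208542057
355.78260803222656 230.89130401611328 11.18308162689209 [ 0.48750614 -0.08760434  0.175     ] [355.98523679 229.72358757] [285.08325755 255.4906976 ]
```

The knob axis is at (0.4895, -0.0876). The triangulated top height is 0.2148 against 0.214, and the dial distance is 138 mm against 140, so both agree. I'll move above it.

```bash
python3 -m crank '{"claw":[85,85,85,85,85],"translation":[[0,0,-30],[-32,-26,0],[-32,-26,0],[-32,-26,0],[-32,-26,0]],"delta_rot":[[0,0,0],[0,0,0],[0,0,0],[0,0,0],[0,0,0]]}' 40
python3 -m crank '{"claw":[85,85,85,85,85],"translation":[[-32,-26,0],[-32,-26,0],[-32,-26,0],[-32,-26,0],[-32,-26,0]],"delta_rot":[[0,0,0],[0,0,0],[0,0,0],[0,0,0],[0,0,0]]}'
cat >> h.py <<'E'
def go(P):
    s=manip.state();R=np.array(s["orientation"]);p=np.array(s["ee_pos"])
    print("t",round(s["time"],2),"pos",p.round(4),"d_tool mm",(R.T@(np.array(P)-p)*1e3).round(1),"yaw_y",np.degrees(np.arctan2(R[1,1],R[0,1])).round(1),"tilt",R[:,2].round(4),"q",np.array(s["qpos"]).round(3),"F",np.array(s["ft_force"]).round(1),"gap",round(s["finger_gap"],4))
E
python3 -c "
from h import *
go([.4895,-.0876,.26])"
```

```text
time: 0.72
ee_pos: [0.2957, 0.3294, 0.2612]
orientation: [[-0.908, 0.419, -0.0], [0.419, 0.908, 0.001], [0.0, 0.001, -1.0]]
ft_force: [2.1, 0.7, 1.2]
finger_gap: 0.085
time: 1.13
ee_pos: [0.3858, 0.1407, 0.2618]
orientation: [[-0.909, 0.416, 0.003], [0.416, 0.909, 0.003], [-0.002, 0.004, -1.0]]
ft_force: [1.3, 1.5, 1.1]
finger_gap: 0.0851
t 1.13 pos [0.3858 0.1407 0.2618] d_tool mm [-189.3 -164.5    1.6] yaw_y 65.4 tilt [ 0.0029  0.0026 -1.    ] q [ 3.490e-01  2.900e-02 -1.850e-01  1.353e+00  1.000e-03  7.780e-01] F [1.3 1.5 1.1] gap 0.0851
```

```bash
python3 -m crank '{"claw":[85,85,85,85,85],"translation":[[-32,-28,0],[-32,-28,0],[-32,-28,0],[-32,-28,0],[-32,-28,0]],"delta_rot":[[0,0,0],[0,0,0],[0,0,0],[0,0,0],[0,0,0]]}'
python3 -c "
from h import *
go([.4895,-.0876,.26])"
```

```text
time: 1.55
ee_pos: [0.4692, -0.0505, 0.2628]
orientation: [[-0.909, 0.416, 0.007], [0.416, 0.909, 0.003], [-0.005, 0.006, -1.0]]
ft_force: [1.3, 1.5, 0.9]
finger_gap: 0.0849
t 1.55 pos [ 0.4692 -0.0505  0.2628] d_tool mm [-33.9 -25.3   2.8] yaw_y 65.4 tilt [ 0.0067  0.0033 -1.    ] q [-0.11   0.133 -0.067  1.365  0.004  0.319] F [1.3 1.5 0.9] gap 0.0849
```

```bash
python3 -m crank '{"claw":[85,85,85],"translation":[[-34,-25,0],[0,0,0],[0,0,0]],"delta_rot":[[0,0,0],[0.34,0.29,0],[0,0,0]]}'
python3 - <<'E'
from h import *
go([.4895,-.0876,.26])
t=manip.camera("top");s=manip.camera("scene")
crop(t,260,170,160,120,5,"pics/t2.png");crop(s,200,160,200,150,4,"pics/s2.png")
E
```

```text
time: 1.8
ee_pos: [0.4912, -0.0946, 0.262]
orientation: [[-0.906, 0.424, 0.0], [0.424, 0.906, -0.002], [-0.001, -0.002, -1.0]]
ft_force: [-2.5, -0.1, 0.0]
finger_gap: 0.0855
t 1.8 pos [ 0.4912 -0.0946  0.262 ] d_tool mm [4.5 5.6 2. ] yaw_y 64.9 tilt [ 1.0e-04 -1.7e-03 -1.0e+00] q [-0.189  0.187 -0.003  1.381 -0.002  0.248] F [-2.5 -0.1  0. ] gap 0.0855
```

View pics/t2.png

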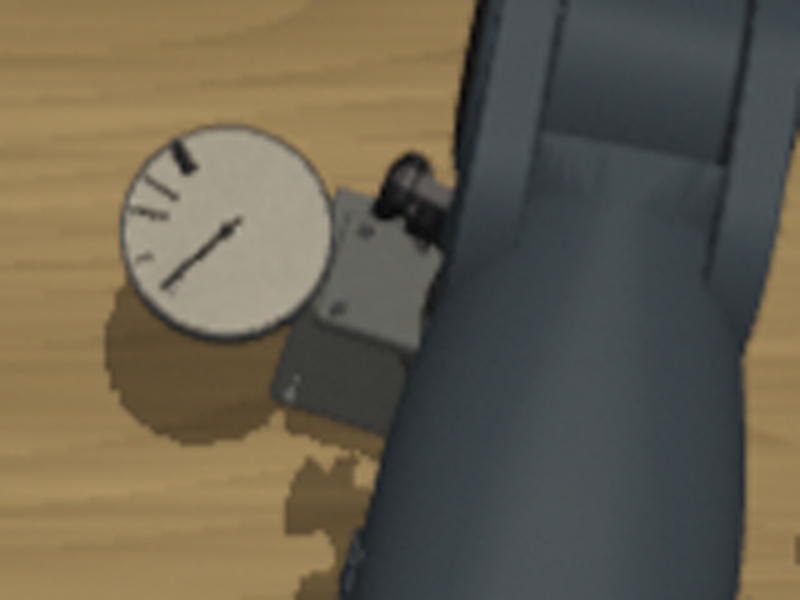

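View pics/s2.png

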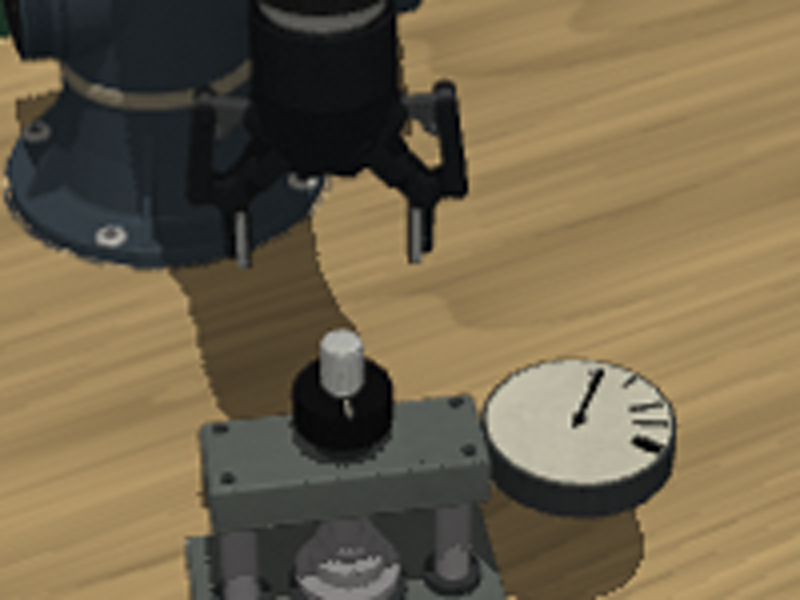

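Both views keep the dial in sight: in the top view the pivot is at about (306,215) and the needle is at rest. The jaws straddle the knob with a small offset. I'll correct that, then descend and look again before gripping.

```bash
python3 -m crank '{"claw":[85,85,85],"translation":[[4,5,0],[0,0,0],[0,0,35]],"delta_rot":[[0,0,0],[-0.1,0.06,0],[0,0,0]]}'
python3 - <<'E'
from h import *
go([.4895,-.0876,.150])
s=manip.camera("scene")
crop(s,220,190,120,90,6,"pics/s3.png")
E
```

```text
time: 2.15
ee_pos: [0.4911, -0.0839, 0.232]
orientation: [[-0.908, 0.419, 0.01], [0.419, 0.908, -0.0], [-0.009, 0.004, -1.0]]
ft_force: [1.9, -0.2, 1.2]
finger_gap: 0.0853
t 2.15 pos [ 0.4911 -0.0839  0.232 ] d_tool mm [ 0.6 -4.3 82. ] yaw_y 65.3 tilt [ 9.7e-03 -3.0e-04 -1.0e+00] q [-1.700e-01  1.850e-01 -8.200e-02  1.295e+00  1.000e-03  2.620e-01] F [ 1.9 -0.2  1.2] gap 0.0853
```

View pics/s3.png

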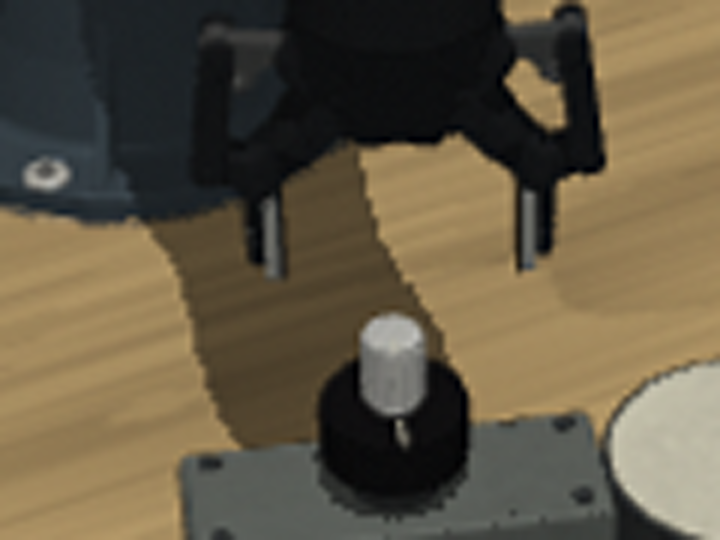

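```bash
python3 -m crank '{"claw":[85,85,85],"translation":[[0,-4,0],[0,0,25],[0,0,0]],"delta_rot":[[0,0,0],[0,0,0],[0,0,0]]}'
python3 - <<'E'
from h import *
go([.4895,-.0876,.150])
s=manip.camera("scene");go([.4895,-.0876,.150])
crop(s,220,190,120,90,6,"pics/s4.png")
E
```

```text
time: 2.45
ee_pos: [0.4819, -0.0836, 0.197]
orientation: [[-0.91, 0.414, -0.007], [0.414, 0.91, 0.003], [0.008, -0.0, -1.0]]
ft_force: [-0.5, -0.1, -1.0]
finger_gap: 0.085
t 2.45 pos [ 0.4819 -0.0836  0.197 ] d_tool mm [-8.9 -0.5 46.9] yaw_y 65.6 tilt [-0.0069  0.003  -1.    ] q [-0.173  0.197 -0.157  1.224  0.002  0.253] F [-0.5 -0.1 -1. ] gap 0.085
t 2.5 pos [ 0.4832 -0.0839  0.1997] d_tool mm [-7.4 -0.8 49.7] yaw_y 65.6 tilt [-0.0035  0.0023 -1.    ] q [-0.173  0.195 -0.152  1.227  0.002  0.254] F [0.5 0.6 0.8] gap 0.085
```

View pics/s4.png

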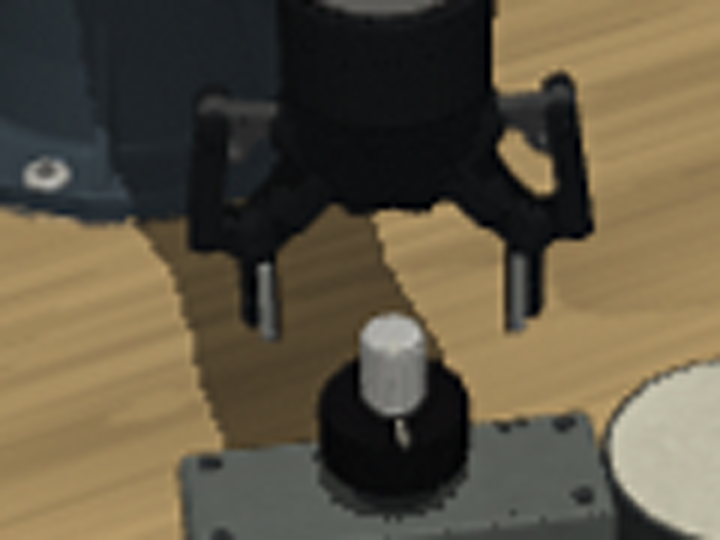

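```bash
python3 -m crank '{"claw":[85,85,85,85],"translation":[[-7,-1,0],[0,0,0],[0,0,15],[0,0,0]],"delta_rot":[[0,0,0],[0,0,0],[0,0,0],[0,0,0]]}'
python3 - <<'E'
from h import *
go([.4895,-.0876,.150])
s=manip.camera("scene");go([.4895,-.0876,.150])
crop(s,220,190,120,90,6,"pics/s5.png")
E
```

```text
time: 2.83
ee_pos: [0.4932, -0.0882, 0.1914]
orientation: [[-0.911, 0.412, 0.005], [0.412, 0.911, 0.001], [-0.004, 0.003, -1.0]]
ft_force: [-0.1, 0.0, 0.3]
finger_gap: 0.0849
t 2.83 pos [ 0.4932 -0.0882  0.1914] d_tool mm [ 3.8 -1.1 41.4] yaw_y 65.6 tilt [ 5.1e-03  8.0e-04 -1.0e+00] q [-0.178  0.211 -0.154  1.202  0.002  0.247] F [-0.1  0.   0.3] gap 0.0849
t 2.88 pos [ 0.4939 -0.0883  0.193 ] d_tool mm [ 4.6 -1.3 43. ] yaw_y 65.6 tilt [ 7.2e-03  4.0e-04 -1.0e+00] q [-0.178  0.21  -0.151  1.203  0.002  0.247] F [-0.2  0.1  0.7] gap 0.0849
```

View pics/s5.png

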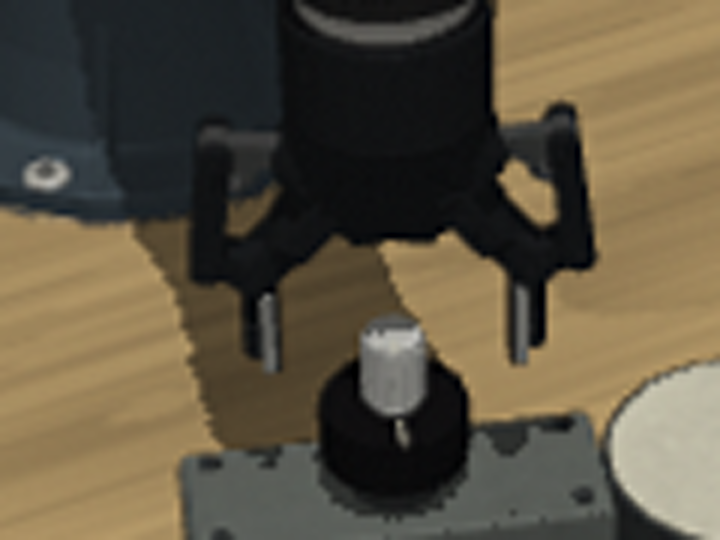

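```bash
python3 -m crank '{"claw":[85,85,85,85],"translation":[[3,-1,14],[0,0,14],[0,0,10],[0,0,0]],"delta_rot":[[0.15,0.35,0],[0,0,0],[0,0,0],[0,0,0]]}'
python3 - <<'E'
from h import *
go([.4895,-.0876,.150])
E
```

```text
time: 3.22
ee_pos: [0.4942, -0.0888, 0.1596]
orientation: [[-0.911, 0.413, 0.008], [0.413, 0.911, -0.001], [-0.008, 0.003, -1.0]]
ft_force: [0.4, -0.8, -0.1]
finger_gap: 0.0849
t 3.22 pos [ 0.4942 -0.0888  0.1596] d_tool mm [ 4.9 -0.9  9.5] yaw_y 65.6 tilt [ 8.e-03 -8.e-04 -1.e+00] q [-1.780e-01  2.290e-01 -2.140e-01  1.119e+00  1.000e-03  2.470e-01] F [ 0.4 -0.8 -0.1] gap 0.0849
```

```bash
python3 -m crank '{"claw":[85,85,85,85],"translation":[[5,-1,9],[0,0,0],[0,0,0],[0,0,0]],"delta_rot":[[0.15,0.45,0],[0,0,0],[0,0,0],[0,0,0]]}'
python3 - <<'E'
from h import *
go([.4895,-.0876,.150])
s=manip.camera("scene")
crop(s,220,190,120,90,6,"pics/s6.png")
E
```

```text
time: 3.55
ee_pos: [0.4898, -0.0878, 0.1521]
orientation: [[-0.911, 0.413, 0.001], [0.413, 0.911, -0.0], [-0.001, 0.0, -1.0]]
ft_force: [-0.6, -0.3, 0.0]
finger_gap: 0.0851
t 3.55 pos [ 0.4898 -0.0878  0.1521] d_tool mm [0.4 0.1 2.1] yaw_y 65.6 tilt [ 9.e-04 -2.e-04 -1.e+00] q [-0.177  0.232 -0.231  1.107 -0.     0.248] F [-0.6 -0.3  0. ] gap 0.0851
```

View pics/s6.png

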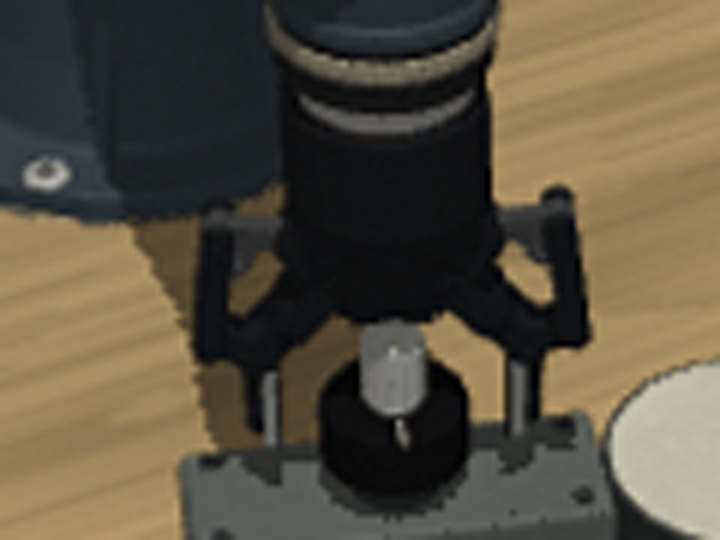

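The pose is well centred: both pads straddle the black knob at about z = 0.152. Closing now.

```bash
python3 -m crank '{"claw":[50,50,50,50,50],"translation":[[0,0,0],[0,0,0],[0,0,0],[0,0,0],[0,0,0]],"delta_rot":[[0,0,0],[0,0,0],[0,0,0],[0,0,0],[0,0,0]]}' 50
python3 - <<'E'
from h import *
go([.4895,-.0876,.150])
s=manip.camera("scene")
crop(s,220,190,160,120,5,"pics/s7.png")
E
```

```text
time: 4.02
ee_pos: [0.4904, -0.0881, 0.1535]
orientation: [[-0.911, 0.413, 0.003], [0.413, 0.911, -0.001], [-0.003, 0.0, -1.0]]
ft_force: [1.2, -0.5, -1.3]
finger_gap: 0.0554
t 4.02 pos [ 0.4904 -0.0881  0.1535] d_tool mm [1.1 0.1 3.5] yaw_y 65.6 tilt [ 2.8e-03 -9.0e-04 -1.0e+00] q [-0.177  0.23  -0.229  1.108 -0.     0.248] F [ 1.2 -0.5 -1.3] gap 0.0554
```

View pics/s7.png

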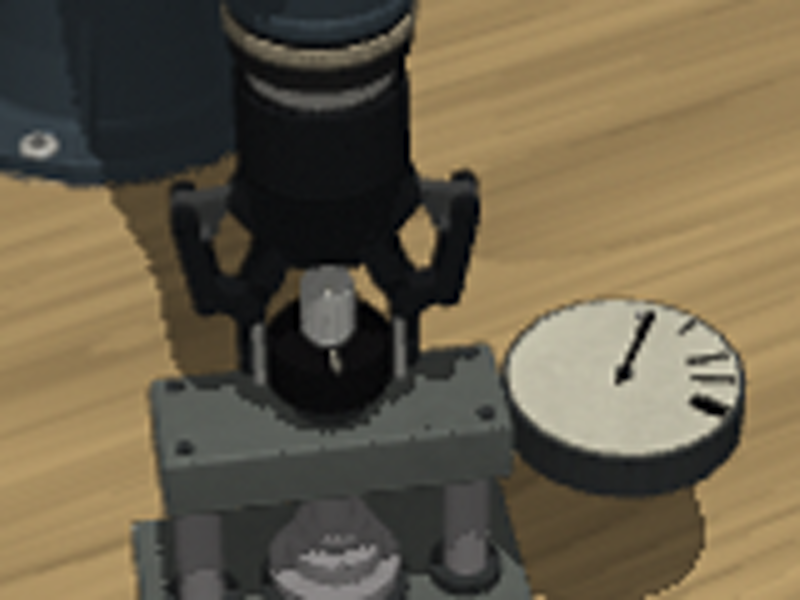

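```bash
cat >> h.py <<'E'
def needle(c,verbose=False,center=None):
    # white dial face -> centre on z=.138, dark pixels 10-30mm from it
    g=cv2.cvtColor(c["img"],cv2.COLOR_RGB2HSV)
    P0=np.array([.4895+.14*np.cos(np.radians(70)),-.0876+.14*np.sin(np.radians(70)),.138])
    u0,v0=proj(c,P0).astype(int)
    y0,x0=v0-35,u0-35; sub=g[y0:v0+36,x0:u0+36]
    m=((sub[...,2]>120)&(sub[...,1]<60)).astype(np.uint8)
    cs,_=cv2.findContours(m,0,1); k=max(cs,key=cv2.contourArea).reshape(-1,2)
    hull=cv2.convexHull(k).reshape(-1,2)
    W=np.array([onz(c,p+[x0,y0],.138)[:2] for p in hull])
    (cx,cy),r=cv2.minEnclosingCircle((W*1e3).astype(np.float32)); C=np.array([cx,cy])/1e3
    if center is not None: C=np.array(center)
    vv,uu=np.mgrid[y0:v0+36,x0:u0+36]
    Q=np.array([onz(c,(a,b),.138)[:2] for a,b in zip(uu.ravel(),vv.ravel())])-C
    val=sub[...,2].ravel().astype(float); rr=np.hypot(*Q.T)
    w=np.clip(140-val,0,None)
    def dirn(lo,hi):
        s=(rr>lo)&(rr<hi)&(w>0); d=(Q[s]/rr[s][:,None]*w[s][:,None]).sum(0); return np.degrees(np.arctan2(d[1],d[0]))
    a=dirn(.012,.030)
    if verbose:
        an=np.degrees(np.arctan2(Q[:,1],Q[:,0])); s=(rr>.036)&(rr<.05)
        h=np.histogram(an[s],bins=np.arange(-20,150,4),weights=w[s])[0]; print("rim",list(zip(range(-20,150,4),h.astype(int))))
    return a,C,r
E
python3 - <<'E'
from h import *
for n in("top","scene"): print(n,needle(manip.camera(n),True))
E
```

```text
rim [(-20, np.int64(0)), (-16, np.int64(0)), (-12, np.int64(0)), (-8, np.int64(0)), (-4, np.int64(0)), (0, np.int64(0)), (4, np.int64(0)), (8, np.int64(0)), (12, np.int64(0)), (16, np.int64(0)), (20, np.int64(0)), (24, np.int64(135)), (28, np.int64(489)), (32, np.int64(547)), (36, np.int64(82)), (40, np.int64(0)), (44, np.int64(0)), (48, np.int64(0)), (52, np.int64(42)), (56, np.int64(207)), (60, np.int64(2)), (64, np.int64(0)), (68, np.int64(0)), (72, np.int64(82)), (76, np.int64(257)), (80, np.int64(2)), (84, np.int64(0)), (88, np.int64(0)), (92, np.int64(0)), (96, np.int64(0)), (100, np.int64(0)), (104, np.int64(37)), (108, np.int64(39)), (112, np.int64(0)), (116, np.int64(0)), (120, np.int64(0)), (124, np.int64(18)), (128, np.int64(223)), (132, np.int64(169)), (136, np.int64(12)), (140, np.int64(0)), (144, np.int64(0))]
top (np.float64(131.0890627716738), array([0.53311047, 0.04449989]), 55.15277862548828)
rim [(-20, np.int64(0)), (-16, np.int64(0)), (-12, np.int64(0)), (-8, np.int64(0)), (-4, np.int64(0)), (0, np.int64(0)), (4, np.int64(0)), (8, np.int64(0)), (12, np.int64(0)), (16, np.int64(0)), (20, np.int64(0)), (24, np.int64(179)), (28, np.int64(645)), (32, np.int64(514)), (36, np.int64(346)), (40, np.int64(0)), (44, np.int64(0)), (48, np.int64(0)), (52, np.int64(71)), (56, np.int64(415)), (60, np.int64(0)), (64, np.int64(0)), (68, np.int64(0)), (72, np.int64(143)), (76, np.int64(347)), (80, np.int64(47)), (84, np.int64(0)), (88, np.int64(0)), (92, np.int64(0)), (96, np.int64(0)), (100, np.int64(0)), (104, np.int64(71)), (108, np.int64(103)), (112, np.int64(0)), (116, np.int64(0)), (120, np.int64(0)), (124, np.int64(0)), (128, np.int64(457)), (132, np.int64(339)), (136, np.int64(72)), (140, np.int64(0)), (144, np.int64(0))]
scene (np.float64(131.52200610023766), array([0.53639655, 0.04272767]), 55.48005676269531)
```

Both views read the needle consistently: radius 55 mm, marks at 108, 77 and 57°, and rest at 131°. Turning the coarse knob clockwise now; at least 34° is free travel.

```bash
python3 -m crank '{"claw":[50,50,50,50,50],"translation":[[0,0,0],[0,0,0],[0,0,0],[0,0,0],[0,0,0]],"delta_rot":[[0,0,5],[0,0,5],[0,0,5],[0,0,5],[0,0,0]]}'
cat > look.py <<'E'
from h import *
import sys
go([.4895,-.0876,.152])
for n in("top","scene"):
    c=manip.camera(n); a,C,r=needle(c); z={"top":131.1,"scene":131.5}[n]
    print(n,"needle",round(np.radians(z-a),3),"r",round(r,1),C.round(4))
    if len(sys.argv)>1 and n=="scene": crop(c,220,190,160,120,5,sys.argv[1])
E
python3 look.py pics/s8.png
```

```text
time: 4.58
ee_pos: [0.4906, -0.0879, 0.1535]
orientation: [[-0.705, 0.709, 0.003], [0.709, 0.705, -0.001], [-0.003, 0.001, -1.0]]
ft_force: [0.2, -0.2, -0.5]
finger_gap: 0.0556
t 4.58 pos [ 0.4906 -0.0879  0.1535] d_tool mm [ 1.  -0.6  1.5] yaw_y 44.8 tilt [ 0.0028 -0.0011 -1.    ] q [-1.770e-01  2.310e-01 -2.290e-01  1.109e+00 -1.000e-03  6.110e-01] F [ 0.2 -0.2 -0.5] gap 0.0556
top needle 0.001 r 55.2 [0.5331 0.0445]
scene needle -0.0 r 55.5 [0.5364 0.0427]
```

View pics/s8.png

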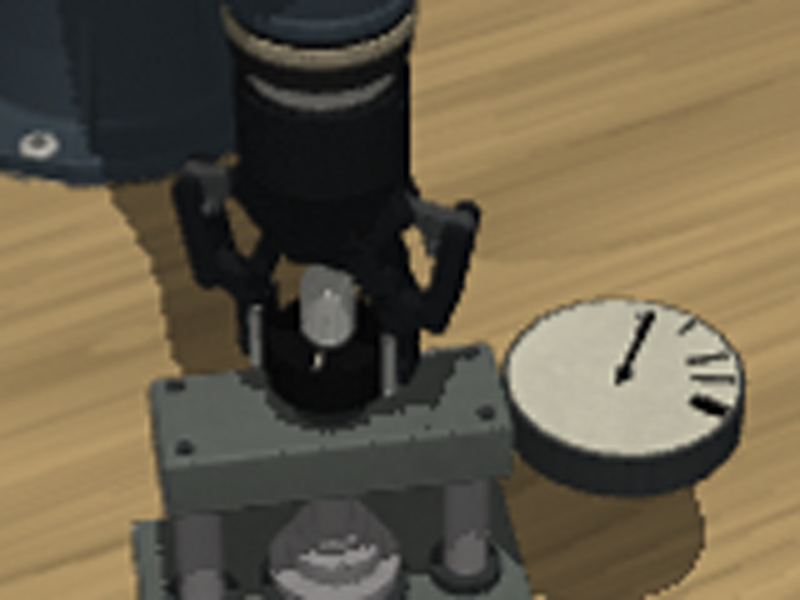

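The knob's index line moved with the jaws (from about (335,360) to (318,360) in the crop), so there is no slip, and the needle is still at 0.

```bash
python3 -m crank '{"claw":[50,50,50],"translation":[[0,0,0],[0,0,0],[0,0,0]],"delta_rot":[[0,0,5],[0,0,6],[0,0,0]]}' >/dev/null
python3 look.py
python3 -m crank '{"claw":[50,50],"translation":[[0,0,0],[0,0,0]],"delta_rot":[[0,0,5],[0,0,0]]}' >/dev/null
python3 look.py
```

```text
t 4.93 pos [ 0.4906 -0.0879  0.1535] d_tool mm [ 0.9 -0.8  1.5] yaw_y 34.4 tilt [ 0.0028 -0.001  -1.    ] q [-1.770e-01  2.310e-01 -2.290e-01  1.109e+00 -1.000e-03  7.940e-01] F [-0.8  0.1  0.1] gap 0.0552
top needle 0.001 r 55.2 [0.5331 0.0445]
scene needle -0.0 r 55.5 [0.5364 0.0427]
t 5.2 pos [ 0.4907 -0.0879  0.1535] d_tool mm [ 0.8 -0.9  1.5] yaw_y 30.1 tilt [ 0.0029 -0.001  -1.    ] q [-0.177  0.231 -0.228  1.109 -0.     0.868] F [ 0.4  0.2 -0.4] gap 0.0553
top needle 0.0 r 55.2 [0.5331 0.0445]
scene needle -0.0 r 55.5 [0.5364 0.0427]
```

```bash
python3 -m crank '{"claw":[50,50,50],"translation":[[0,0,0],[0,0,0],[0,0,0]],"delta_rot":[[0,0,5],[0,0,4],[0,0,0]]}' >/dev/null
python3 look.py
```

```text
t 5.55 pos [ 0.4908 -0.0878  0.1535] d_tool mm [ 0.7 -1.1  1.5] yaw_y 21.8 tilt [ 0.0029 -0.001  -1.    ] q [-0.177  0.231 -0.228  1.108 -0.     1.014] F [-0.4 -0.   0.1] gap 0.0555
top needle 0.001 r 55.2 [0.5331 0.0445]
scene needle -0.0 r 55.5 [0.5364 0.0427]
```

```bash
python3 -m crank '{"claw":[50,50,50],"translation":[[0,0,0],[0,0,0],[0,0,0]],"delta_rot":[[0,0,5],[0,0,4],[0,0,0]]}' >/dev/null
python3 look.py
```

```text
t 5.9 pos [ 0.4908 -0.0878  0.1535] d_tool mm [ 0.5 -1.2  1.5] yaw_y 13.4 tilt [ 3.e-03 -8.e-04 -1.e+00] q [-0.177  0.231 -0.228  1.108 -0.     1.16 ] F [0.  0.  0.4] gap 0.0555
top needle 0.001 r 55.2 [0.5331 0.0445]
scene needle -0.0 r 55.5 [0.5364 0.0427]
```

```bash
python3 -m crank '{"claw":[50,50,50],"translation":[[0,0,0],[0,0,0],[0,0,0]],"delta_rot":[[0,0,5],[0,0,4],[0,0,0]]}' >/dev/null
python3 look.py pics/s9.png
```

```text
t 6.25 pos [ 0.4909 -0.0877  0.1535] d_tool mm [ 0.3 -1.4  1.5] yaw_y 5.0 tilt [ 3.1e-03 -7.0e-04 -1.0e+00] q [-0.177  0.231 -0.228  1.108 -0.     1.307] F [1.  0.9 1.1] gap 0.0555
top needle 0.328 r 55.2 [0.5331 0.0445]
scene needle 0.27 r 55.5 [0.5364 0.0427]
```

View pics/s9.png

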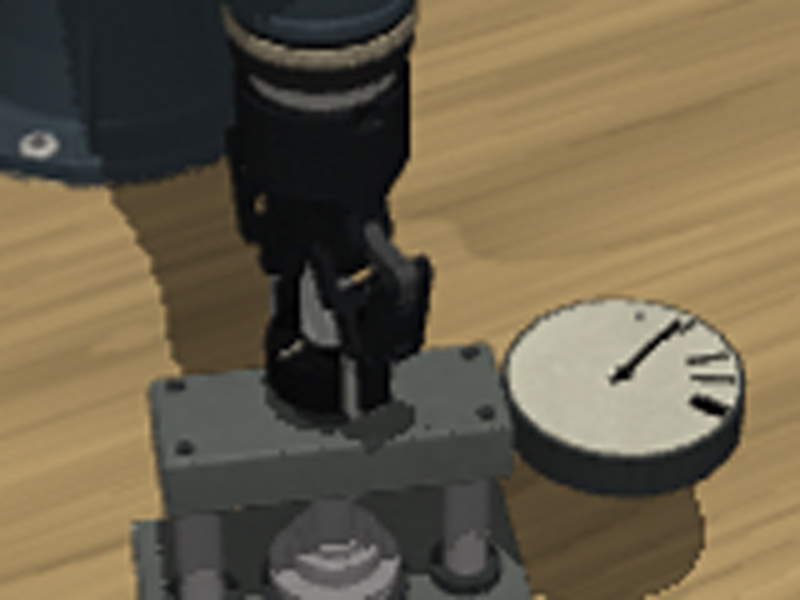

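The foot has met the ring and the needle is just short of the short mark. I'll hold and re-read.

```bash
python3 -m crank '{"claw":[50,50,50],"translation":[[0,0,0],[0,0,0],[0,0,0]],"delta_rot":[[0,0,0],[0,0,0],[0,0,0]]}' >/dev/null
python3 look.py
```

```text
t 6.6 pos [ 0.4909 -0.0878  0.1535] d_tool mm [ 0.3 -1.4  1.5] yaw_y 5.6 tilt [ 3.1e-03 -6.0e-04 -1.0e+00] q [-0.177  0.231 -0.228  1.108 -0.     1.296] F [0.4 0.4 0.1] gap 0.0554
top needle 0.3 r 55.2 [0.5331 0.0445]
scene needle 0.268 r 55.5 [0.5364 0.0427]
```

```bash
python3 -m crank '{"claw":[50,50,50,50],"translation":[[0,0,0],[0,0,0],[0,0,0],[0,0,0]],"delta_rot":[[0,0,2],[0,0,0],[0,0,0],[0,0,0]]}' >/dev/null
python3 look.py
```

```text
t 7.03 pos [ 0.4909 -0.0878  0.1535] d_tool mm [ 0.3 -1.4  1.5] yaw_y 3.7 tilt [ 3.1e-03 -7.0e-04 -1.0e+00] q [-0.177  0.231 -0.228  1.108 -0.     1.329] F [ 2.1  0.8 -0.4] gap 0.0554
top needle 0.384 r 55.2 [0.5331 0.0445]
scene needle 0.33 r 55.5 [0.5364 0.0427]
```

The needle is at about 0.37. Opening to release.

```bash
python3 -m crank '{"claw":[85,85,85,85,85],"translation":[[0,0,0],[0,0,0],[0,0,0],[0,0,0],[0,0,0]],"delta_rot":[[0,0,0],[0,0,0],[0,0,0],[0,0,0],[0,0,0]]}' >/dev/null
python3 look.py pics/s10.png
```

```text
t 7.55 pos [ 0.491  -0.0879  0.1536] d_tool mm [ 0.4 -1.5  1.6] yaw_y 3.8 tilt [ 3.7e-03 -8.0e-04 -1.0e+00] q [-0.177  0.231 -0.228  1.108 -0.     1.327] F [ 0.1  0.2 -0.6] gap 0.0849
top needle 0.384 r 55.2 [0.5331 0.0445]
scene needle 0.33 r 55.5 [0.5364 0.0427]
```

View pics/s10.png

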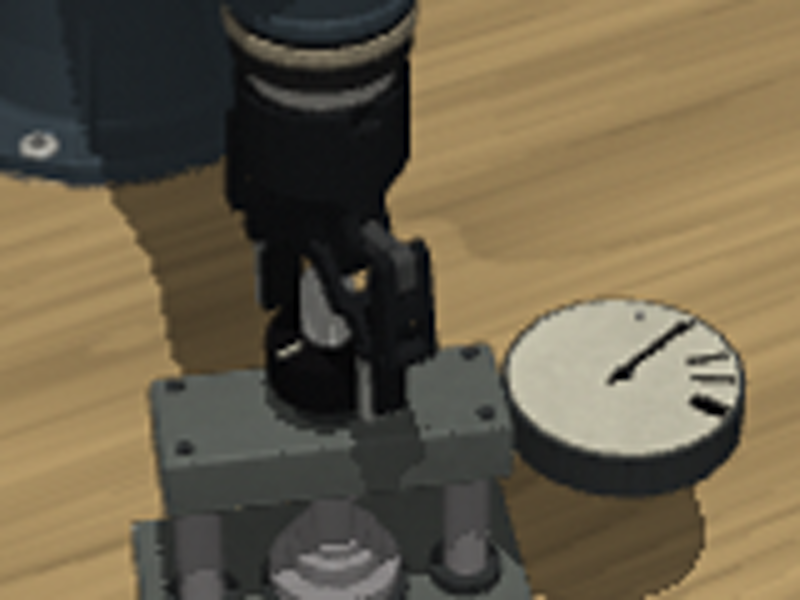

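The needle holds on the short mark with the jaws free. I'll rise to the fine knob, with TCP at about 0.191.

```bash
python3 -m crank '{"claw":[85,85,85,85],"translation":[[0,0,-18],[0,0,-18],[0,0,0],[0,0,0]],"delta_rot":[[0,0,0],[0,0,0],[0,0,0],[0,0,0]]}' >/dev/null
python3 -c "
from h import *
go([.4895,-.0876,.191]); print(np.array(manip.state()['orientation'])[2])"
```

```text
t 7.98 pos [ 0.4902 -0.0877  0.19  ] d_tool mm [ 0.2 -0.7 -1. ] yaw_y 3.8 tilt [ 1.7e-03 -4.0e-04 -1.0e+00] q [-0.177  0.209 -0.16   1.2   -0.     1.327] F [-1.   0.3 -0.5] gap 0.0852
[-5.48500772e-04  1.64786828e-03 -9.99998492e-01]
```

```bash
python3 -m crank '{"claw":[40,40,40,40],"translation":[[0,-0.7,-1],[0,0,0],[0,0,0],[0,0,0]],"delta_rot":[[0,0,0],[0,0,0],[0,0,0],[0,0,0]]}' 30 >/dev/null
python3 look.py pics/s11.png
```

```text
t 8.32 pos [ 0.4887 -0.0876  0.1893] d_tool mm [-0.   0.8 37.3] yaw_y 3.8 tilt [ 1.e-04 -1.e-04 -1.e+00] q [-0.177  0.208 -0.163  1.2   -0.     1.327] F [ 0.1  0.3 -0.1] gap 0.0403
top needle 0.383 r 55.2 [0.5331 0.0445]
scene needle 0.33 r 55.5 [0.5364 0.0427]
```

View pics/s11.png

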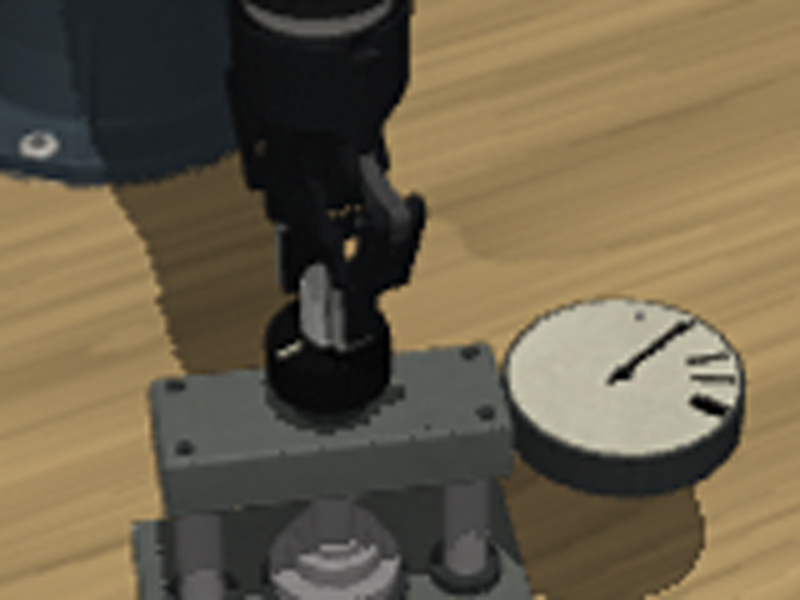

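The jaws surround the aluminium knob with no contact force. I'll lift 3 mm for clearance to the coarse knob and close.

```bash
python3 -m crank '{"claw":[40,18,18,18,18],"translation":[[0,0,-3],[0,0,0],[0,0,0],[0,0,0],[0,0,0]],"delta_rot":[[0,0,0],[0,0,0],[0,0,0],[0,0,0],[0,0,0]]}' 30 >/dev/null
python3 look.py pics/s12.png
```

```text
t 8.83 pos [ 0.4909 -0.0874  0.1926] d_tool mm [-0.1 -1.6 40.5] yaw_y 3.8 tilt [ 3.3e-03  5.0e-04 -1.0e+00] q [-1.770e-01  2.070e-01 -1.550e-01  1.205e+00  1.000e-03  1.327e+00] F [-1.  -0.9  1. ] gap 0.0211
top needle 0.384 r 55.2 [0.5331 0.0445]
scene needle 0.329 r 55.5 [0.5364 0.0427]
```

View pics/s12.png

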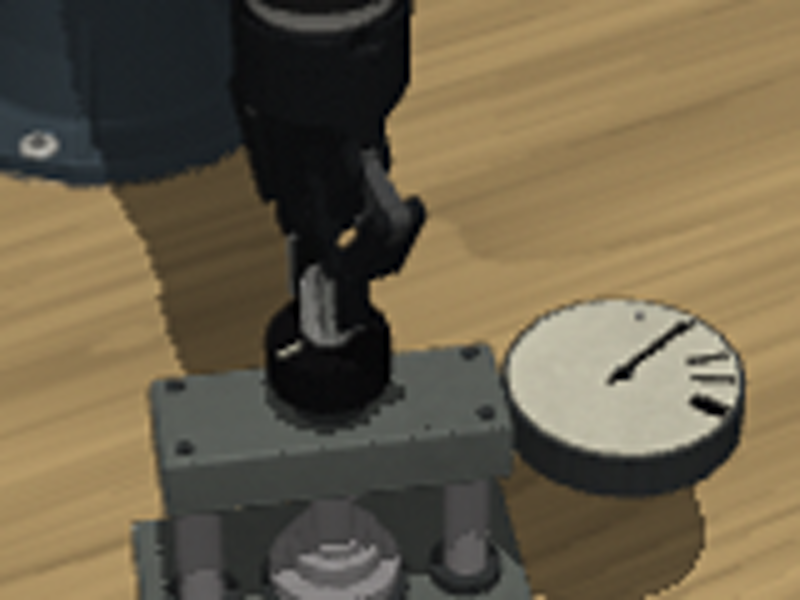

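The knob is gripped: gap 21 mm, with the needle unchanged. Turning 20° clockwise, then checking that the coarse index stays put.

```bash
python3 -m crank '{"claw":[18,18,18,18,18],"translation":[[0,0,0],[0,0,0],[0,0,0],[0,0,0],[0,0,0]],"delta_rot":[[0,0,5],[0,0,5],[0,0,5],[0,0,5],[0,0,0]]}' >/dev/null
python3 look.py pics/s13.png
```

```text
t 9.35 pos [ 0.4912 -0.0875  0.1926] d_tool mm [-0.7 -1.7 40.5] yaw_y -17.0 tilt [ 4.e-03  6.e-04 -1.e+00] q [-1.770e-01  2.070e-01 -1.550e-01  1.205e+00  1.000e-03  1.691e+00] F [ 0.7  0.2 -0.1] gap 0.0214
top needle 0.599 r 55.0 [0.5333 0.0445]
scene needle 0.54 r 55.5 [0.5364 0.0427]
```

View pics/s13.png

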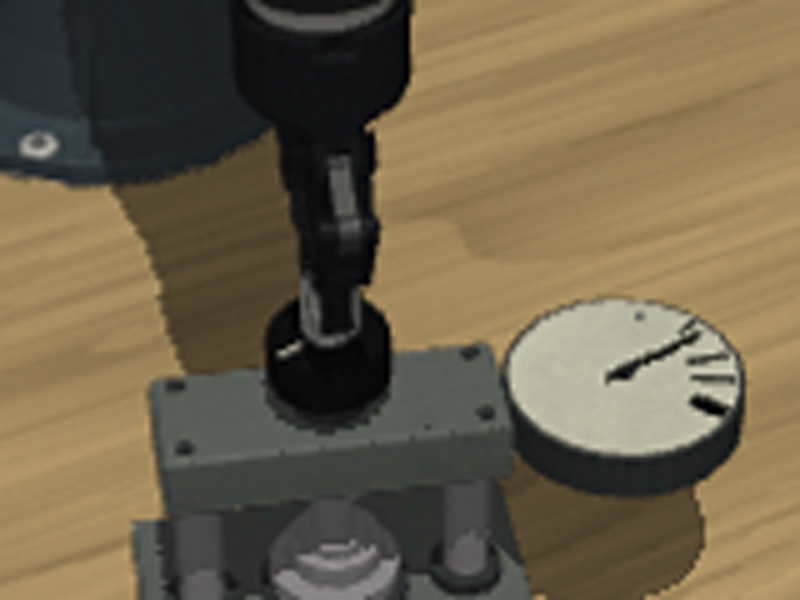

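The coarse index is unchanged at (288,350) in the crop, and the needle has moved at the fine-knob rate. Continuing.

```bash
python3 -m crank '{"claw":[18,18,18,18,18],"translation":[[0,0,0],[0,0,0],[0,0,0],[0,0,0],[0,0,0]],"delta_rot":[[0,0,5],[0,0,5],[0,0,5],[0,0,5],[0,0,5]]}' >/dev/null
python3 -m crank '{"claw":[18,18],"translation":[[0,0,0],[0,0,0]],"delta_rot":[[0,0,5],[0,0,0]]}' >/dev/null
python3 look.py
```

```text
t 10.03 pos [ 0.4916 -0.0877  0.1926] d_tool mm [-1.6 -1.6 40.5] yaw_y -46.7 tilt [ 4.8e-03  3.0e-04 -1.0e+00] q [-1.770e-01  2.070e-01 -1.550e-01  1.204e+00  1.000e-03  2.208e+00] F [ 0.5  0.2 -0.1] gap 0.0216
top needle 0.948 r 55.2 [0.5331 0.0445]
scene needle 0.775 r 55.5 [0.5364 0.0427]
```

The two views disagree (0.95 and 0.78), so I'll look at the dial directly.

Run:
```python
from h import *
t=manip.camera("top");s=manip.camera("scene")
a=cv2.resize(t["img"][190:242,280:332,::-1],(400,400),interpolation=2);b=cv2.resize(s["img"][240:300,315:375,::-1],(400,400),interpolation=2)
cv2.imwrite("pics/d1.png",np.hstack([a,b]))
```

```text
(no output)
```

View pics/d1.png

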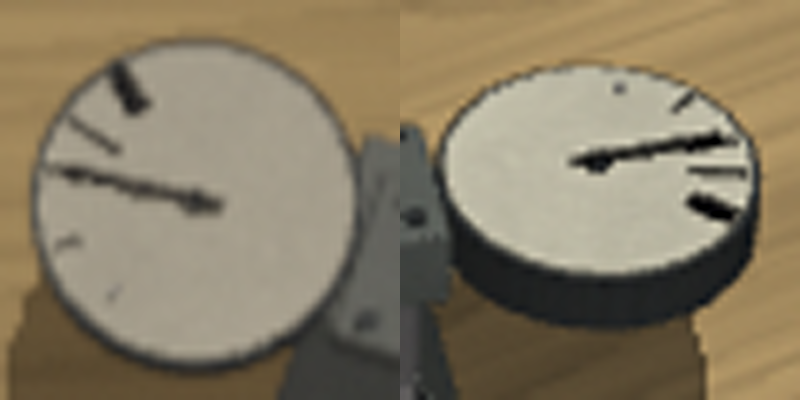

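Both views show the needle lying on the first long mark, so the top reading of 0.95 is right; the scene estimate suffers from parallax. It needs about +0.17, so about 14° more.

```bash
python3 -m crank '{"claw":[18,18,18,18,18],"translation":[[0,0,0],[0,0,0],[0,0,0],[0,0,0],[0,0,0]],"delta_rot":[[0,0,5],[0,0,5],[0,0,4],[0,0,0],[0,0,0]]}' >/dev/null
python3 look.py
python3 - <<'E'
from h import *
t=manip.camera("top");s=manip.camera("scene")
a=cv2.resize(t["img"][190:242,280:332,::-1],(400,400),interpolation=2);b=cv2.resize(s["img"][240:300,315:375,::-1],(400,400),interpolation=2)
cv2.imwrite("pics/d2.png",np.hstack([a,b]))
E
```

```text
t 10.65 pos [ 0.4917 -0.0878  0.1925] d_tool mm [-2.  -1.4 40.5] yaw_y -60.1 tilt [ 0.0051 -0.     -1.    ] q [-1.770e-01  2.080e-01 -1.550e-01  1.203e+00  1.000e-03  2.443e+00] F [ 1.6  0.3 -0.4] gap 0.0215
top needle 1.111 r 55.2 [0.5331 0.0445]
scene needle 0.897 r 55.5 [0.5364 0.0427]
```

View pics/d2.png

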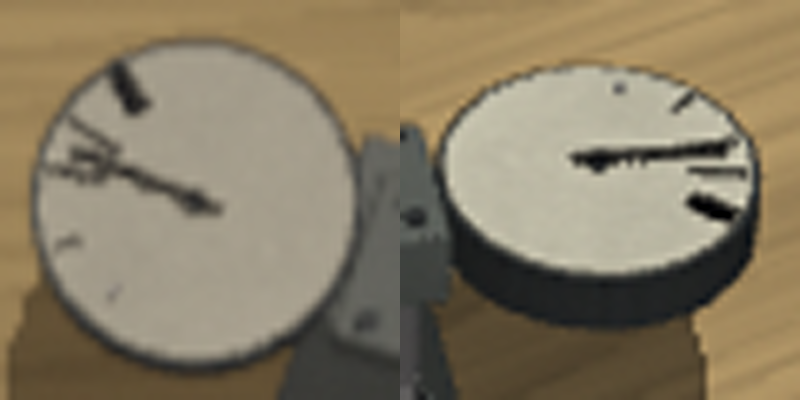

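The top view, with little parallax, puts the needle midway between the long marks at 1.11. The fine-knob angle of 1.1 rad predicts about 1.16. Releasing.

```bash
python3 -m crank '{"claw":[60,60,60,60],"translation":[[0,0,0],[0,0,0],[0,0,0],[0,0,0]],"delta_rot":[[0,0,0],[0,0,0],[0,0,0],[0,0,0]]}' >/dev/null
python3 look.py
python3 -m crank '{"claw":[60,60,60,60,60],"translation":[[0,0,-15],[0,0,-20],[0,0,-30],[0,0,-30],[0,0,0]],"delta_rot":[[0,0,0],[0,0,0],[0,0,0],[0,0,0],[0,0,0]]}' >/dev/null
python3 -m crank '{"claw":[60,60,60,60],"translation":[[0,0,0],[0,0,0],[0,0,0],[0,0,0]],"delta_rot":[[0,0,0],[0,0,0],[0,0,0],[0,0,0]]}' >/dev/null
python3 look.py
python3 - <<'E'
from h import *
t=manip.camera("top");s=manip.camera("scene")
a=cv2.resize(t["img"][190:242,280:332,::-1],(400,400),interpolation=2);b=cv2.resize(s["img"][220:340,240:360,::-1],(400,400),interpolation=2)
cv2.imwrite("pics/d3.png",np.hstack([a,b]))
E
```

```text
t 11.18 pos [ 0.4915 -0.0878  0.1926] d_tool mm [-1.8 -1.3 40.6] yaw_y -60.1 tilt [ 4.8e-03 -1.0e-04 -1.0e+00] q [-1.770e-01  2.070e-01 -1.550e-01  1.204e+00  1.000e-03  2.442e+00] F [-0.2  0.5 -0.3] gap 0.0599
top needle 1.111 r 55.2 [0.5331 0.0445]
scene needle 0.896 r 55.5 [0.5364 0.0427]
t 12.03 pos [ 0.4895 -0.0875  0.2892] d_tool mm [-2.000e-01  1.000e-01  1.372e+02] yaw_y -60.0 tilt [ 7.e-04  6.e-04 -1.e+00] q [-1.770e-01  1.770e-01  5.400e-02  1.447e+00  1.000e-03  2.441e+00] F [-0.2  0.6 -0.1] gap 0.0604
top needle 1.11 r 55.2 [0.5331 0.0445]
scene needle 0.874 r 55.4 [0.5368 0.043 ]
```

View pics/d3.png

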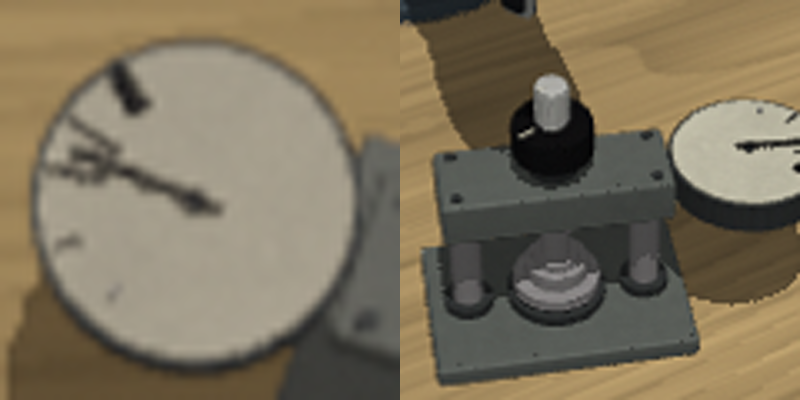

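The arm is clear. As a last cross-check, I'll take the needle's slope instead of its bearing from the face centre, since slope isn't affected by parallax.

Run:
```python
from h import *
for n in("top","scene"):
    c=manip.camera(n); _,C,_=needle(c); u,v=proj(c,[*C,.138]).astype(int)
    P=[];w=[]
    for y in range(v-25,v+26):
        for x in range(u-25,u+26):
            q=onz(c,(x,y),.138)[:2]; d=140-float(c["img"][y,x].max())
            if d>0 and np.hypot(*(q-C))<.029: P.append(q);w.append(d)
    P=np.array(P);w=np.array(w);m=np.average(P,axis=0,weights=w);cov=np.cov(P.T,aweights=w)
    e=np.linalg.eigh(cov)[1][:,1]; a=np.degrees(np.arctan2(e[1],e[0]))%180
    print(n,"slope",a.round(1),"needle",np.radians(130.9-a).round(3))
```

```text
top slope 66.9 needle 1.117
scene slope 70.2 needle 1.059
```

Both views now put the needle well inside 0.95–1.30, so I'm handing the job in.

```bash
python3 -c "
from rig import manip
print(manip.job_done(), manip.state()['time'])"
```

```text
the job is handed in; nothing more can be done
the job is handed in; nothing more can be done
```

The job is done and handed in at about 12 s on the robot's clock. The needle rests between the two long marks at about 1.1 rad.

- **Coarse knob:** I turned it about 62° clockwise until the foot met the ring, with the needle at 0.38, and released it. The needle held there.
- **Fine knob:** I turned it about 64° (1.1 rad) clockwise to 1.11 and let go. The coarse knob's index line was unchanged after the first 20° and again at the end. The needle never read above 1.11, well short of the overload bar.
- **Final state:** The gripper is about 75 mm above the gauge and touching nothing. After release the needle did not move.
- **Ring and other stock:** The ring still looks in place on its anvil, judged by eye only. I never worked near the filter, carton or spacer, and I did not measure them again at the end.

One check disagreed: the scene camera's bearing reading gave 0.87–0.90, below the first long mark. I put that down to parallax, because the needle stands above the dial face. Reading the needle's slope instead, which parallax does not affect, gave 1.12 from the top camera and 1.06 from the scene camera. The knob angle predicted about 1.16.

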